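# Sticker up a drying stack of hardwood blanks

## Robot

A 7-joint arm with a two-finger parallel gripper is mounted at the origin on the work surface. World frame = base frame: x ahead of the robot, y to its left, z up, the work surface at z = 0. Lengths are in m, angles in rad, forces in N, time in s.
With the tool pointing down it reaches from about 0.425 to 0.875 m from the base axis. Payload 8.4 kg.
Tool frame: the origin (TCP) lies on the front face of the gripper's body, between the roots of the fingers; the fingertips stand 73 mm ahead of it and the grasp point (between the pads) lies 54 mm ahead of it (grip_depth is the distance from the TCP to the grasp point, in m); z points along the fingers, y is the direction in which the jaws open and shut (so a half turn about z gives the same grasp; the last joint's range is limited). The gripper opens to 85 mm and grips with 20 to 120 N. Pads are 22 mm wide; open, the fingers measure 114 mm over their backs; the gripper's body (76 mm by 85 mm) begins 54 mm behind the grasp point. The pads swing forward as they close: fully open they stand 13 mm farther back than shut.
Start: joints at [1.059, 0.333, 0.04, 1.465, -0.013, 1.343, -0.059], TCP at [0.261, -0.595, 0.304] pointing down, gripper open.
Joint ranges: [-2.58, 2.58], [-0.38, 2.09], [-1.3, 1.39], [0.25, 2.4], [-1.5, 4.64], [0.08, 2.09], [-2.65, 2.65]. Speed limits (rad/s): [2.22, 2.22, 2.79, 2.79, 3.14, 3.14, 3.14].

## Interface

Orientations are given as a unit quaternion [x, y, z, w].
In Python, from bench import get_obs, camera, job_done, find_in, masks_of, tip_of, grip_depth gives the robot as it stands. The module is installed in compiled form; this text tells all that it offers.
- The arm moves only by the shell command python3 -m creep 'ROWS'. ROWS is JSON, a list of rows, each an object with "claw": the gripper's target within -1 to 1 (fully open at 1, half-way at 0, shut at -1); "slide": the shift along the tool's x, y, z in m, a list of three; "spin": the turn about the tool's z in rad. A call has 1 to 10 rows; each row shifts and turns the commanded pose from where the row before left it, along the tool's axes as they then stand; what a row does not reach is not made up. A row lasts 1/12 s, in which the tool goes at most 41.7 mm and 7.16 degrees, less where a joint would pass 70% of its speed; a pose out of reach is approached as far as the arm can. A call is refused whole if a number of a shift passes 0.0417 or a number of a turn 0.125, either way. A call with a gripper value outside its range is refused whole. The fingers move at their own pace and stop on an object; the grip force is fixed at half the most. Time passes only in rows, so rows that do not move let the fingers close. It gives the time, the measured TCP pose, the force and the opening at its end, in the units of the state.
- get_obs(): the state, without advancing time (a new reading comes with each control period).
- camera(name): name is "scene" or "top" or "wrist"; returns a dict with "color" (384x512x3 uint8, blue, green, red), "camera_matrix" (3x3 intrinsics, pixels), "dist_coeffs" ([k1, k2, p1, p2, k3] as OpenCV has them; the pictures are not rectified), "origin" and "rotation" of the camera in the world; the wrist camera has in their place "T_tool_cam" (4x4, takes a point from camera to tool coordinates, whose origin is the TCP and whose axes are the flange's). Camera axes: x right, y up, looking along -z (the intrinsics and any distortion apply to the point x, -y, -z); pixel columns grow to the right and rows downward; lengths in m; the calibration is good to about 2 mm. A picture is of the moment at which its call begins: read the wrist's pose just before it. There is no depth.
- job_done(): hands the job in, once; it reports no verdict.
Trained networks look in a picture, given as the dict that the camera call returned (one of the last four; its "shot" number tells which), for a name from the list of things; names that differ only in an ending like _2 or _b are one class to them, and where a whole thing is asked for, a point or a joint stands for the part that bears it (a point fixed in the world has none). Each returns a list of dicts, best first, with "p" (0 to 1); they miss things now and then, are a little off and sometimes report something else, mostly with a low value. They report only what shows in the picture. A call takes as long as a camera call.
- find_in(picture, thing): "pixel" ([row, column] in pixels, amid what is visible of it).
- masks_of(picture, thing): "mask" (384x512 bool, what is visible of it) and "pixel" ([row, column] in pixels, amid what is visible of it).
- tip_of(picture, thing): "pixel" ([row, column] in pixels: a listed point, or the origin of a listed thing).
The state is a dict: "time_s": time; "joints": joint angles; "joint_vel": joint speeds; "joint_efforts": joint torques, N m; "tcp_pos": TCP position; "eef_rot": TCP orientation; "contact_force": force on the tool from outside, world axes, zero at the start; "wrist_torque": the same for the moment, N m; "finger_gap": finger opening in m.
Only numpy, scipy, OpenCV 4.12 (cv2) and the standard library are available. Lean on these libraries where they do the work, as an engineer would, in place of code of your own. Each camera call takes 0.05 s, during which the arm holds its last target. There are 200 camera calls.

## Task

Add the next layer to the small drying stack on the bench. Lay the two loose stickers across the bottom boards, one straight above each bearer; set the loose walnut (dark) board on them directly over the walnut one and the ash (pale) board directly over the ash one; then lay the steel bar across the middle of both new boards to weigh them evenly. Set every piece down gently rather than dropping it, do not shift the bottom boards, and leave the glue bottle and the plane alone.

Things in the scene. Friction and masses are not known exactly. Their poses are not given: they have to be found in the camera images.
- bearers: The foot of the stack: two fixed oak timbers on the bench, parallel, each 160 x 30 x 30 mm, running along this body's x, their centres at y = +95 and -95 mm of it. Origin: midway between them at bench level; z up; bearer tops at z = 30 mm. Their ends show past the boards' sides. New stickers lie on the bottom boards (52 mm above the bench) along this x, centred at y = +95 and -95 mm. The steel bar finally lies along this x, centred over the origin.
- walnut_low: Bottom walnut board: dark brown, 260 x 48 x 22 mm, both ends sealed with a blue painted band. Loose, lying across both bearers. Origin: centre of its underside; long axis y, width x, z up. The two bottom boards lie side by side 90 mm apart centre to centre (42 mm air gap); which of the two is the nearer to the robot varies.
- ash_low: Bottom ash board: pale wood, otherwise as the bottom walnut board (260 x 48 x 22 mm, both ends sealed with a blue painted band, loose on the bearers; origin centre of underside, long axis y).
- walnut_board: Loose walnut board to be stacked: dark brown, 260 x 48 x 22 mm, about 0.17 kg, both ends sealed with a blue painted band. Lies flat on the 3 mm black rubber mat. Origin: centre of its underside; long axis y, width x, z up. Goes parallel to the bottom walnut board, its underside 40 mm above that board's underside (22 mm board + 18 mm sticker).
- ash_board: Loose ash board to be stacked: pale wood, 260 x 48 x 22 mm, about 0.17 kg, both ends sealed with a blue painted band; lies flat on the mat. Origin: centre of its underside; long axis y, width x, z up. Goes likewise over the bottom ash board.
- sticker_oak: Sticker (spacing stick): plain mid-brown oak stick, 160 x 18 x 18 mm, 36 g, flat on the mat. Origin: centre of its underside; long axis x, z up. The two stickers are interchangeable.
- sticker_ply: Sticker (spacing stick): plain yellowish plywood stick, 160 x 18 x 18 mm, 36 g, flat on the mat. Origin: centre of its underside; long axis x, z up. The two stickers are interchangeable.
- steel_bar: Weight: offcut of bright steel flat bar, 140 x 32 x 22 mm, about 0.8 kg, one end painted red, flat on the mat. Origin: centre of its underside; long axis x, z up. In place its underside is 92 mm above the bench. Either way round.
- glue_bottle: Bystander, not to be moved: yellow glue bottle with a red cap, 60 mm diameter, 170 mm tall, standing on the bench beyond the work. Origin: centre of its base.
- block_plane: Bystander, not to be moved: dark steel block plane with brass cap and wooden knob, 160 x 50 x 55 mm, standing on the bench beyond the work. Origin: centre of its sole; long axis y.

How it is judged:
On the way, in this order (a step that is already met when the one before it is completed fails the run):
1. both stickers lie across the bottom boards, one above each bearer (((x of sticker_oak in the frame of bearers between -0.015 and 0.015 m and y of sticker_oak in the frame of bearers between 0.081 and 0.109 m and z of sticker_oak in the frame of bearers between 0.047 and 0.057 m and angle between the x axis of each of sticker_oak, sticker_ply and the x axis of bearers, either way round below 0.13 rad and x of sticker_ply in the frame of bearers between -0.015 and 0.015 m and y of sticker_ply in the frame of bearers between -0.109 and -0.081 m and z of sticker_ply in the frame of bearers between 0.047 and 0.057 m) or (x of sticker_oak in the frame of bearers between -0.015 and 0.015 m and y of sticker_oak in the frame of bearers between -0.109 and -0.081 m and z of sticker_oak in the frame of bearers between 0.047 and 0.057 m and angle between the x axis of each of sticker_oak, sticker_ply and the x axis of bearers, either way round below 0.13 rad and x of sticker_ply in the frame of bearers between -0.015 and 0.015 m and y of sticker_ply in the frame of bearers between 0.081 and 0.109 m and z of sticker_ply in the frame of bearers between 0.047 and 0.057 m))), for 0.2 s.
2. each new board lies on the stickers over its own kind (x of walnut_board in the frame of walnut_low between -0.012 and 0.012 m and y of walnut_board in the frame of walnut_low between -0.015 and 0.015 m and z of walnut_board in the frame of walnut_low between 0.035 and 0.045 m and angle between the y axis of walnut_board and the y axis of walnut_low, either way round below 0.1 rad and angle between each of walnut_board, ash_board's own z axis and vertical below 0.05 rad and x of ash_board in the frame of ash_low between -0.012 and 0.012 m and y of ash_board in the frame of ash_low between -0.015 and 0.015 m and z of ash_board in the frame of ash_low between 0.035 and 0.045 m and angle between the y axis of ash_board and the y axis of ash_low, either way round below 0.1 rad), for 0.2 s.
3. the steel bar lies across the middle of both new boards (x of steel_bar in the frame of bearers between -0.014 and 0.014 m and y of steel_bar in the frame of bearers between -0.015 and 0.015 m and z of steel_bar in the frame of bearers between 0.087 and 0.097 m and angle between the x axis of steel_bar and the x axis of bearers, either way round below 0.15 rad), for 0.2 s.
At the end, for the whole second after the job is handed in: One sticker above each bearer (14 mm sideways, 15 mm along, 0.13 rad); each new board on them over its own kind (12 mm across, 15 mm along, 0.1 rad, level); the bar across the middle of both (14 mm across, 15 mm along the boards, 0.15 rad); all released and at rest (all of step 2 and all of step 3 and ((x of sticker_oak in the frame of bearers between -0.015 and 0.015 m and y of sticker_oak in the frame of bearers between 0.081 and 0.109 m and z of sticker_oak in the frame of bearers between 0.047 and 0.057 m and angle between the x axis of each of sticker_oak, sticker_ply and the x axis of bearers, either way round below 0.13 rad and x of sticker_ply in the frame of bearers between -0.015 and 0.015 m and y of sticker_ply in the frame of bearers between -0.109 and -0.081 m and z of sticker_ply in the frame of bearers between 0.047 and 0.057 m) or (x of sticker_oak in the frame of bearers between -0.015 and 0.015 m and y of sticker_oak in the frame of bearers between -0.109 and -0.081 m and z of sticker_oak in the frame of bearers between 0.047 and 0.057 m and angle between the x axis of each of sticker_oak, sticker_ply and the x axis of bearers, either way round below 0.13 rad and x of sticker_ply in the frame of bearers between -0.015 and 0.015 m and y of sticker_ply in the frame of bearers between 0.081 and 0.109 m and z of sticker_ply in the frame of bearers between 0.047 and 0.057 m)) and linear speed of each of sticker_oak, sticker_ply, walnut_board, ash_board, steel_bar below 0.02 m/s); the robot touches nothing.
It fails at once if a bottom board is shifted by more than 15 mm (distance of any of walnut_low, ash_low from where it was at the start of the episode above 0.015 m).
It fails at once if the glue bottle or the plane is moved more than 15 mm or tipped (distance of any of glue_bottle, block_plane from where it was at the start of the episode above 0.015 m or angle between glue_bottle's own z axis and vertical above 0.3 rad).
It fails at once if a piece is dropped: it falls freely, out of the fingers, by more than about 2 cm ((linear speed of sticker_oak above 0.6 m/s and contact force between sticker_oak and the fingers below 0.1 N) or (linear speed of sticker_ply above 0.6 m/s and contact force between sticker_ply and the fingers below 0.1 N) or (linear speed of walnut_board above 0.6 m/s and contact force between walnut_board and the fingers below 0.1 N) or (linear speed of ash_board above 0.6 m/s and contact force between ash_board and the fingers below 0.1 N) or (linear speed of steel_bar above 0.6 m/s and contact force between steel_bar and the fingers below 0.1 N)).
It also fails if it takes over 138 s, if anything falls off the work surface, if the arm or the gripper's body presses on something with over 40 N, if the wrist force passes 120 N, or if a joint passes its speed limit or range.

## Working session

There is one attempt and no reset: what is moved stays moved. The work goes in short steps, Python scripts to look and compute and a shell command to move; the robot and the scene stay as the last step left them, time stands still between calls to the robot, and variables do not carry over. Pictures are saved under pics/ and viewed, about 12 in all and at most 16, crops included, and the job is handed in when it is done.

```bash
ls; mkdir -p pics
python3 - <<'E'
from bench import *
import cv2, numpy as np
o=get_obs(); print({k:np.round(v,3).tolist() for k,v in o.items()})
for n in ("top","scene"):
    c=camera(n); cv2.imwrite(f"pics/{n}0.png",c["color"])
    print(n,np.round(c["camera_matrix"],1).tolist(),np.round(c["dist_coeffs"],3),np.round(c["origin"],3),np.round(c["rotation"],3).tolist())
print(grip_depth)
E
```

```text
pics
{'time_s': 0.0, 'joints': [1.059, 0.334, 0.04, 1.466, -0.013, 1.343, -0.058], 'joint_vel': [-0.001, 0.001, -0.001, -0.0, -0.0, -0.001, 0.0], 'joint_efforts': [0.001, -65.854, 1.366, -40.557, 0.017, 0.012, -0.0], 'tcp_pos': [0.261, -0.595, 0.303], 'eef_rot': [0.979, 0.205, -0.0, -0.001], 'contact_force': [-0.164, -0.375, 0.19], 'wrist_torque': [0.013, 0.036, -0.048], 'finger_gap': 0.085}
top [[379.8, 0.0, 245.3], [0.0, 379.8, 188.3], [0.0, 0.0, 1.0]] [-0.107  0.     0.     0.     0.   ] [0.53  0.026 1.142] [0.017, -0.036, -0.706, 0.707]
scene [[360.4, 0.0, 256.5], [0.0, 360.4, 190.3], [0.0, 0.0, 1.0]] [-0.061  0.     0.     0.     0.   ] [ 1.144 -0.534  0.864] [0.338, 0.149, 0.358, 0.858]
0.0539
```

View pics/top0.png

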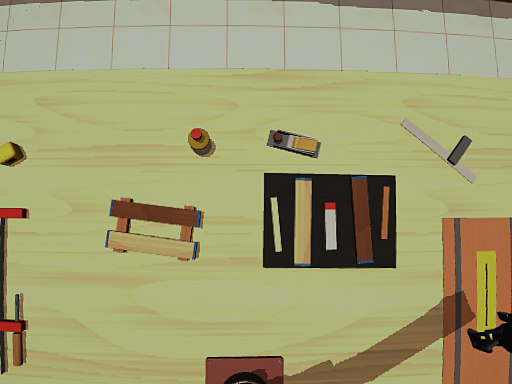

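View pics/scene0.png

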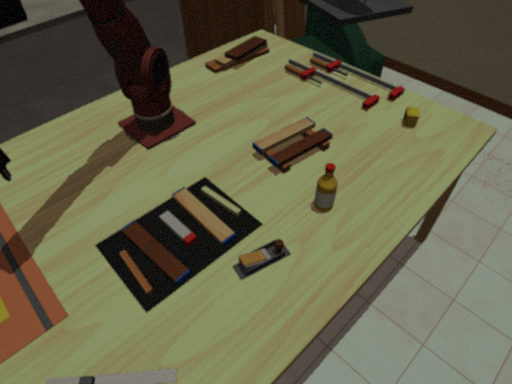

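The top view shows the stack at about (row 230, col 155), ash nearer the robot and walnut farther. On the mat, left to right, are ply sticker (275), ash (303), bar (330), walnut (362) and oak sticker (386). The bottle (140, 200) and plane (143, 293) stand beyond the work, and the scene view agrees. Next I fit poses by matching rendered boxes to the masks.

```bash
cat > h.py <<'E'
from bench import *
import cv2, numpy as np
from scipy.optimize import minimize
from scipy.spatial.transform import Rotation as R
S=4
DIM=dict(walnut_low=(48,260,22),ash_low=(48,260,22),walnut_board=(48,260,22),ash_board=(48,260,22),
 sticker_oak=(160,18,18),sticker_ply=(160,18,18),steel_bar=(140,32,22))
def proj(c,P):
    r=np.array(c["rotation"]); M=r if r.shape==(3,3) else R.from_quat(r).as_matrix()
    q=(P-np.array(c["origin"]))@M; q=q*[1,-1,-1]
    return cv2.projectPoints(q,np.zeros(3),np.zeros(3),np.array(c["camera_matrix"]),np.array(c["dist_coeffs"]))[0][:,0]
def box(x,y,yaw,z,d,off=(0,0)):
    d=np.array(d)/1000; g=np.array([[i,j,k] for i in(-.5,.5) for j in(-.5,.5) for k in(0,1)])*d+[*off,0]
    g=g@R.from_euler('z',yaw).as_matrix().T
    return g+[x,y,z]
def draw(c,boxes,hide=()):
    im=np.zeros((384*S,512*S),np.uint8)
    for lst,v in((boxes,255),(hide,0)):
        for b in lst:
            h=cv2.convexHull((proj(c,b).astype(np.float32)+.5)*S)
            cv2.fillPoly(im,[np.round(h*16).astype(np.int32)],v,shift=4)
    return cv2.resize(im,(512,384),interpolation=cv2.INTER_AREA)/255.
def fit(c,name,z,x0,offs=((0,0),),dim=None,hide=()):
    """x0=(x,y,yaw) guess; returns pose, residual fraction, p"""
    ms=masks_of(c,name)
    if not ms: return None
    m=ms[0]["mask"].astype(float); d=dim or DIM[name]
    f=lambda p:((draw(c,[box(p[0],p[1],p[2],z,d,o) for o in offs],hide)-m)**2).sum()/m.sum()
    best=None
    for dy in(-.15,0,.15):
        s=np.array([x0[0],x0[1],x0[2]+dy])
        r=minimize(f,s,method="Nelder-Mead",options=dict(initial_simplex=np.vstack([s,s+[.02,0,0],s+[0,.02,0],s+[0,0,.1]]),xatol=2e-4,fatol=1e-4))
        if best is None or r.fun<best.fun: best=r
    return np.round(best.x,4),round(best.fun,3),round(ms[0]["p"],2)
def unproj(c,px,z):
    "pixel [row,col] -> world xy at height z"
    u=cv2.undistortPoints(np.array([[px[1],px[0]]],np.float32),np.array(c["camera_matrix"]),np.array(c["dist_coeffs"]))[0,0]
    r=np.array(c["rotation"]); M=r if r.shape==(3,3) else R.from_quat(r).as_matrix()
    d=M@np.array([u[0],-u[1],-1]); o=np.array(c["origin"]); return (o+d*(z-o[2])/d[2])[:2]
def state():
    o=get_obs(); M=R.from_quat(o["eef_rot"]).as_matrix(); return o,M
def go(x,y,z,yaw):
    """tool-frame slide (at present orientation) and spin to bring the tool's y axis to world line angle yaw (mod pi)"""
    o,M=state(); s=M.T@(np.array([x,y,z])-o["tcp_pos"])
    cur=np.arctan2(M[1,1],M[0,1]); d=(yaw-cur+np.pi/2)%np.pi-np.pi/2
    print("slide mm",np.round(s*1000,1),"spin",round(-d,3),"tilt",np.round(M[:2,2],3),"tcp",np.round(o["tcp_pos"],4),"gap",round(o["finger_gap"],4),"t",round(o["time_s"],2),"j",np.round(o["joints"],2))
E
cat > m.py <<'E'
from h import *
import json
c=camera("top"); P={}
for n,z in(("sticker_oak",.003),("sticker_ply",.003),("steel_bar",.003),("walnut_board",.003),("ash_board",.003),("walnut_low",.03),("ash_low",.03)):
    for k in find_in(c,n)[:1]:
        x,y=unproj(c,k["pixel"],z+.01); r=fit(c,n,z,(x,y,(1.5708 if DIM[n][1]>200 else 0)+(0 if 'low' in n else 0) + (0 if not('low' in n) else -1.5708)))
        P[n]=r[0].tolist(); print(n,k["pixel"],round(k["p"],2),r)
hid=[box(*P[n],.03,DIM[n]) for n in("walnut_low","ash_low")]
mid=(np.array(P["walnut_low"])+P["ash_low"])/2
print("mid",mid,"bearers",fit(c,"bearers",0,mid,offs=((0,.095),(0,-.095)),dim=(160,30,30),hide=hid))
for n in("glue_bottle","block_plane"):
    for k in tip_of(c,n)[:1]: print(n,k["pixel"],unproj(c,k["pixel"],0))
json.dump(P,open("P.json","w"))
E
python3 m.py
```

```text
Traceback (most recent call last):
  File "m.py", line 7, in <module>
    P[n]=r[0].tolist(); print(n,k["pixel"],round(k["p"],2),r)
         ~^^^
TypeError: 'NoneType' object is not subscriptable
```

```bash
python3 - <<'E'
s=open('m.py').read()
s=s.replace("        P[n]=r[0]","        if r is None: print(n,'no mask',k,x,y); continue\n        P[n]=r[0]")
open('m.py','w').write(s)
E
python3 m.py
python3 - <<'E'
from h import *
for n in("top","scene"):
    c=camera(n)
    for t in("sticker_oak","sticker_ply"): print(n,t,[(k["pixel"],round(k["p"],2),int(k["mask"].sum())) for k in masks_of(c,t)])
E
```

```text
sticker_oak [210.0, 384.7] 0.66 (array([ 0.547 , -0.4262, -0.072 ]), np.float64(0.202), 0.73)
sticker_ply [224.4, 276.5] 0.84 (array([ 0.5095, -0.0936,  0.0785]), np.float64(0.132), 0.87)
steel_bar [226.3, 330.5] 0.76 (array([ 0.5036, -0.2549,  0.0093]), np.float64(0.054), 0.83)
walnut_board [217.7, 361.0] 0.91 (array([ 0.5233, -0.3519,  1.6313]), np.float64(0.035), 0.67)
walnut_low [210.3, 155.2] 0.73 (array([ 0.5401,  0.258 , -0.128 ]), np.float64(0.041), 0.79)
ash_low [243.0, 151.9] 0.82 (array([ 0.4513,  0.2697, -0.128 ]), np.float64(0.033), 0.66)
mid [ 0.4957   0.26385 -0.128  ] bearers (array([ 0.4965,  0.2662, -0.1125]), np.float64(0.186), 0.66)
glue_bottle [145.6, 201.3] [0.74630297 0.12985833]
block_plane [142.8, 292.5] [ 0.7564966  -0.14868707]
top sticker_oak [([211.1, 384.3], 0.66, 365), ([228.2, 332.3], 0.25, 575)]
top sticker_ply [([224.1, 272.7], 0.61, 363)]
scene sticker_oak [([269.1, 137.3], 0.64, 358)]
scene sticker_ply [([202.9, 220.1], 0.61, 257)]
```

Run:
```python
from h import *
go(.547,-.4262,.2,-.072+np.pi/2)
c=camera("scene")
for n,g,z in(("sticker_oak",(.547,-.426,-.07),.003),("sticker_ply",(.51,-.09,.08),.003),("steel_bar",(.504,-.255,.01),.003),("ash_board",(.51,-.175,1.571),.003),("walnut_low",(.54,.258,-.128),.03)): print(n,fit(c,n,z,g))
c=camera("top")
print(fit(c,"ash_board",.003,(.51,-.175,1.571)))
for n in("sticker_oak","sticker_ply"): print(n,fit(c,n,.003,(.52,-.42 if n[-1]=='k' else -.09,0)))
```

```text
slide mm [330.1 -40.2 103.9] spin 0.485 tilt [0. 0.] tcp [ 0.2607 -0.5954  0.3039] gap 0.0853 t 1.4 j [ 1.06  0.33  0.04  1.47 -0.01  1.34 -0.06]
sticker_oak (array([ 0.5433, -0.4249, -0.0711]), np.float64(0.047), 0.88)
sticker_ply None
steel_bar (array([ 0.5051, -0.2555,  0.0154]), np.float64(0.06), 0.73)
ash_board (array([ 0.5144, -0.1722,  1.5514]), np.float64(0.078), 0.63)
walnut_low (array([ 0.5396,  0.2583, -0.125 ]), np.float64(0.034), 0.82)
(array([ 0.5149, -0.1736,  1.5283]), np.float64(0.11), 0.79)
sticker_oak (array([ 0.5444, -0.4262, -0.0628]), np.float64(0.239), 0.76)
sticker_ply (array([ 0.5075, -0.094 ,  0.0907]), np.float64(0.091), 0.72)
```

```bash
python3 -m creep '[{"claw":0,"slide":[0.04,-0.005,0.0],"spin":0},{"claw":0,"slide":[0.04,-0.005,0.0],"spin":0},{"claw":0,"slide":[0.04,-0.005,0.013],"spin":0},{"claw":0,"slide":[0.04,-0.005,0.013],"spin":0},{"claw":0,"slide":[0.04,-0.005,0.013],"spin":0},{"claw":0,"slide":[0.04,-0.005,0.013],"spin":0},{"claw":0,"slide":[0.04,-0.005,0.013],"spin":0},{"claw":0,"slide":[0.04,-0.005,0.013],"spin":0}]'
python3 -m creep '[{"claw":0,"slide":[0.01,0,0.013],"spin":0},{"claw":0,"slide":[0,0,0.013],"spin":0.12},{"claw":0,"slide":[0,0,0],"spin":0.12},{"claw":0,"slide":[0,0,0],"spin":0.12},{"claw":0,"slide":[0,0,0],"spin":0.12},{"claw":0,"slide":[0,0,0],"spin":0},{"claw":0,"slide":[0,0,0],"spin":0}]'
python3 - <<'E'
from h import *
go(.545,-.4255,.08,-.069+np.pi/2)
c=camera("wrist"); cv2.imwrite("pics/w1.png",c["color"])
E
```

```text
time_s: 2.57
tcp_pos: [0.5359, -0.4312, 0.2268]
eef_rot: [0.979, 0.205, 0.0, 0.0]
contact_force: [0.8, 0.4, -0.4]
finger_gap: 0.0427
time_s: 3.15
tcp_pos: [0.5436, -0.4283, 0.2011]
eef_rot: [0.999, -0.032, -0.0, 0.0]
contact_force: [-0.0, -0.2, -0.8]
finger_gap: 0.0429
slide mm [  1.2  -2.9 121.1] spin 0.006 tilt [-0. -0.] tcp [ 0.5436 -0.4283  0.2011] gap 0.0429 t 3.15 j [ 0.61  0.48 -0.01  1.47  0.    1.19 -1.03]
```

View pics/w1.png

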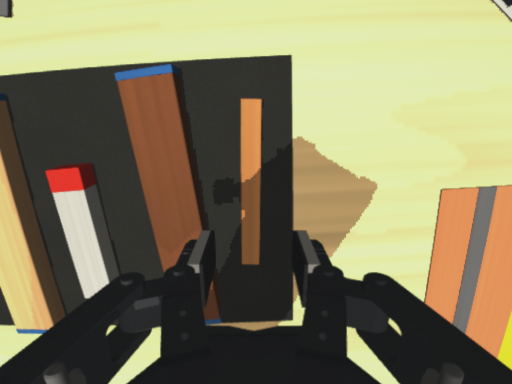

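The wrist view shows the oak stick at col 250, midway between the fingers (205 to 305), and the walnut board is clear on the left. Descending and gripping.

```bash
python3 -m creep '[{"claw":0,"slide":[0.001,-0.003,0.03],"spin":0},{"claw":0,"slide":[0,0,0.03],"spin":0},{"claw":0,"slide":[0,0,0.03],"spin":0},{"claw":0,"slide":[0,0,0.02],"spin":0},{"claw":0,"slide":[0,0,0.011],"spin":0},{"claw":-1,"slide":[0,0,0],"spin":0},{"claw":-1,"slide":[0,0,0],"spin":0},{"claw":-1,"slide":[0,0,0],"spin":0},{"claw":-1,"slide":[0,0,0],"spin":0},{"claw":-1,"slide":[0,0,0],"spin":0}]'
python3 -m creep '[{"claw":-1,"slide":[0,0,0],"spin":0},{"claw":-1,"slide":[0,0,-0.02],"spin":0},{"claw":-1,"slide":[0,0,-0.03],"spin":0},{"claw":-1,"slide":[0,0,-0.035],"spin":0},{"claw":-1,"slide":[0,0,-0.035],"spin":0}]'
python3 - <<'E'
from h import *
b=np.array([.4962,.2645]);yaw=-.12
for s in(-.095,.095):
    p=b+s*np.array([-np.sin(yaw),np.cos(yaw)]); print(p); go(*p,.2,yaw+np.pi/2)
E
```

```text
time_s: 4.03
tcp_pos: [0.5454, -0.4259, 0.0818]
eef_rot: [0.999, -0.033, 0.001, 0.001]
contact_force: [-1.2, 0.1, -0.0]
finger_gap: 0.0166
time_s: 4.45
tcp_pos: [0.5445, -0.4252, 0.2016]
eef_rot: [0.999, -0.034, -0.0, -0.0]
contact_force: [1.0, -0.9, 0.3]
finger_gap: 0.0163
[0.48482734 0.17018318]
slide mm [ -99.4 -590.1    1.9] spin 0.053 tilt [-0.001  0.   ] tcp [ 0.5445 -0.4252  0.2016] gap 0.0163 t 4.45 j [ 0.6   0.48 -0.01  1.47  0.    1.19 -1.04]
[0.50757266 0.35881682]
slide mm [ -89.4 -779.8    1.9] spin 0.053 tilt [-0.001  0.   ] tcp [ 0.5445 -0.4252  0.2016] gap 0.0163 t 4.45 j [ 0.6   0.48 -0.01  1.47  0.    1.19 -1.04]
```

```bash
python3 -m creep '[{"claw":-1,"slide":[-0.0045,-0.03,0],"spin":0.005},{"claw":-1,"slide":[-0.0045,-0.039,0],"spin":0.005},{"claw":-1,"slide":[-0.0045,-0.039,0],"spin":0.005},{"claw":-1,"slide":[-0.0045,-0.039,0],"spin":0.005},{"claw":-1,"slide":[-0.0045,-0.039,0],"spin":0.005},{"claw":-1,"slide":[-0.0045,-0.039,0],"spin":0.005},{"claw":-1,"slide":[-0.0045,-0.039,0],"spin":0.005},{"claw":-1,"slide":[-0.0045,-0.039,0],"spin":0.005},{"claw":-1,"slide":[-0.0045,-0.039,0],"spin":0.005},{"claw":-1,"slide":[-0.0045,-0.039,0],"spin":0.005}]'
python3 -m creep '[{"claw":-1,"slide":[-0.0045,-0.039,0],"spin":0},{"claw":-1,"slide":[-0.0045,-0.039,0],"spin":0},{"claw":-1,"slide":[-0.0045,-0.039,0],"spin":0},{"claw":-1,"slide":[-0.0045,-0.039,0],"spin":0},{"claw":-1,"slide":[-0.0045,-0.039,0],"spin":0},{"claw":-1,"slide":[-0.0045,-0.039,0],"spin":0},{"claw":-1,"slide":[-0.0045,-0.039,0],"spin":0},{"claw":-1,"slide":[-0.0045,-0.03,0],"spin":0},{"claw":-1,"slide":[0,-0.015,0],"spin":0},{"claw":-1,"slide":[0,0,0],"spin":0}]'
python3 - <<'E'
from h import *
go(.5076,.3588,.132,-.12+np.pi/2)
E
```

```text
time_s: 5.28
tcp_pos: [0.534, -0.0402, 0.2009]
eef_rot: [0.998, -0.059, 0.001, 0.0]
contact_force: [1.5, 0.6, -0.8]
finger_gap: 0.0161
time_s: 6.12
tcp_pos: [0.5347, 0.2825, 0.2006]
eef_rot: [0.998, -0.056, 0.0, -0.001]
contact_force: [-0.9, -0.7, -0.6]
finger_gap: 0.0161
slide mm [-35.5 -72.6  68.8] spin 0.008 tilt [0.    0.002] tcp [0.5347 0.2825 0.2006] gap 0.0161 t 6.12 j [-0.25  0.34 -0.38  1.69  0.14  1.13 -2.35]
```

The joint-7 angle is -2.35, near its -2.65 limit. The pieces are symmetric, so I'll make the half turn here.

```bash
R='' ; python3 -m creep '[{"claw":-1,"slide":[0,0,0],"spin":-0.1205},{"claw":-1,"slide":[0,0,0],"spin":-0.1205},{"claw":-1,"slide":[0,0,0],"spin":-0.1205},{"claw":-1,"slide":[0,0,0],"spin":-0.1205},{"claw":-1,"slide":[0,0,0],"spin":-0.1205},{"claw":-1,"slide":[0,0,0],"spin":-0.1205},{"claw":-1,"slide":[0,0,0],"spin":-0.1205},{"claw":-1,"slide":[0,0,0],"spin":-0.1205},{"claw":-1,"slide":[0,0,0],"spin":-0.1205},{"claw":-1,"slide":[0,0,0],"spin":-0.1205}]'
python3 -m creep '[{"claw":-1,"slide":[0,0,0],"spin":-0.1205},{"claw":-1,"slide":[0,0,0],"spin":-0.1205},{"claw":-1,"slide":[0,0,0],"spin":-0.1205},{"claw":-1,"slide":[0,0,0],"spin":-0.1205},{"claw":-1,"slide":[0,0,0],"spin":-0.1205},{"claw":-1,"slide":[0,0,0],"spin":-0.1205},{"claw":-1,"slide":[0,0,0],"spin":-0.1205},{"claw":-1,"slide":[0,0,0],"spin":-0.1205},{"claw":-1,"slide":[0,0,0],"spin":-0.1205},{"claw":-1,"slide":[0,0,0],"spin":-0.1205}]'
python3 -m creep '[{"claw":-1,"slide":[0,0,0],"spin":-0.1205},{"claw":-1,"slide":[0,0,0],"spin":-0.1205},{"claw":-1,"slide":[0,0,0],"spin":-0.1205},{"claw":-1,"slide":[0,0,0],"spin":-0.1205},{"claw":-1,"slide":[0,0,0],"spin":-0.1205},{"claw":-1,"slide":[0,0,0],"spin":-0.1205},{"claw":-1,"slide":[0,0,0],"spin":0}]'
python3 - <<'E'
from h import *
go(.5076,.3588,.132,-.12+np.pi/2)
E
```

```text
time_s: 6.95
tcp_pos: [0.5364, 0.2761, 0.2004]
eef_rot: [0.855, 0.519, -0.0, 0.001]
contact_force: [-0.4, -0.5, -0.7]
finger_gap: 0.0161
time_s: 7.78
tcp_pos: [0.5364, 0.2762, 0.2003]
eef_rot: [0.41, 0.912, -0.0, 0.001]
contact_force: [0.1, -0.8, -1.2]
finger_gap: 0.0162
time_s: 8.37
tcp_pos: [0.5364, 0.2762, 0.2001]
eef_rot: [0.061, 0.998, -0.001, 0.0]
contact_force: [-0.1, 0.5, -0.6]
finger_gap: 0.0161
slide mm [38.7 78.6 68. ] spin -0.002 tilt [ 0.    -0.001] tcp [0.5364 0.2762 0.2001] gap 0.0161 t 8.37 j [ 0.17  0.47 -0.92  1.67  0.4   1.2   0.6 ]
```

```bash
python3 -m creep '[{"claw":-1,"slide":[0.013,0.026,0],"spin":0},{"claw":-1,"slide":[0.013,0.026,0],"spin":0},{"claw":-1,"slide":[0.013,0.026,0],"spin":0},{"claw":-1,"slide":[0,0,0.02],"spin":0},{"claw":-1,"slide":[0,0,0.02],"spin":0},{"claw":-1,"slide":[0,0,0],"spin":0}]'
python3 - <<'E'
from h import *
go(.5076,.3588,.132,-.12+np.pi/2)
c=camera("scene"); cv2.imwrite("pics/s1.png",cv2.resize(c["color"][80:240,200:400],(800,640))[:600])
E
```

```text
time_s: 8.87
tcp_pos: [0.506, 0.3584, 0.1567]
eef_rot: [0.065, 0.998, -0.002, -0.002]
contact_force: [-0.5, -1.5, -0.9]
finger_gap: 0.0166
slide mm [-1.6  0.8 24.7] spin -0.01 tilt [-0.003 -0.004] tcp [0.506  0.3584 0.1567] gap 0.0166 t 8.87 j [-0.01  0.55 -0.89  1.67  0.46  1.15  0.42]
```

View pics/s1.png

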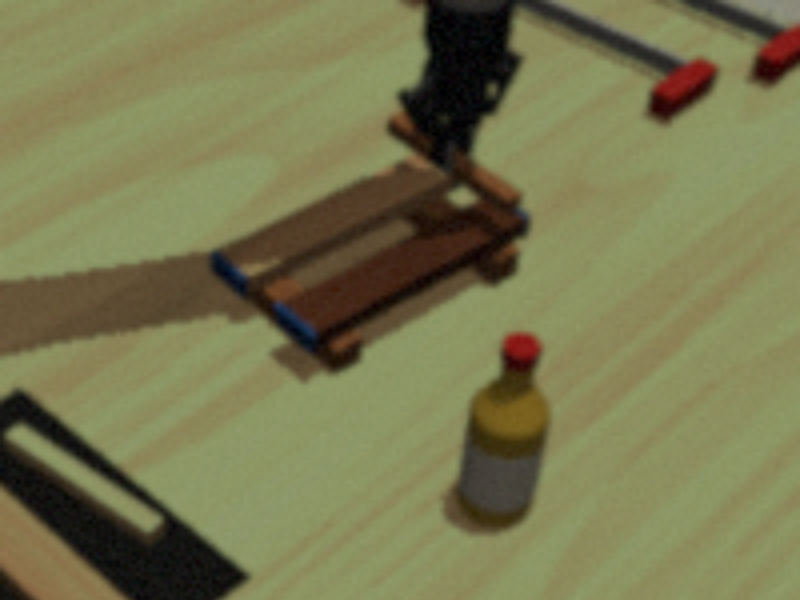

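The oak sticker hangs level over the far bearer (crop 390-520 cols, 120-200 rows). Lowering it.

```bash
python3 -m creep '[{"claw":-1,"slide":[-0.0015,0.001,0.01],"spin":-0.01},{"claw":-1,"slide":[0,0,0.01],"spin":0},{"claw":-1,"slide":[0,0,0.003],"spin":0},{"claw":-1,"slide":[0,0,0.001],"spin":0},{"claw":-1,"slide":[0,0,0],"spin":0},{"claw":-1,"slide":[0,0,0],"spin":0}]'
python3 -m creep '[{"claw":-1,"slide":[0,0,0.001],"spin":0},{"claw":-1,"slide":[0,0,0],"spin":0}]'
```

```text
time_s: 9.42
tcp_pos: [0.5087, 0.3612, 0.1366]
eef_rot: [0.058, 0.998, 0.0, 0.0]
contact_force: [-0.1, -0.7, -0.9]
finger_gap: 0.0161
time_s: 9.58
tcp_pos: [0.5086, 0.3612, 0.1354]
eef_rot: [0.058, 0.998, 0.0, 0.0]
contact_force: [0.2, 0.2, -0.2]
finger_gap: 0.0168
```

```bash
python3 -m creep '[{"claw":-1,"slide":[0.001,-0.002,0.002],"spin":0},{"claw":-1,"slide":[0,0,0.001],"spin":0},{"claw":-1,"slide":[0,0,0],"spin":0}]'
python3 -m creep '[{"claw":-1,"slide":[0,0,0.001],"spin":0},{"claw":-1,"slide":[0,0,0],"spin":0}]'
python3 -m creep '[{"claw":-1,"slide":[0,0,0.001],"spin":0},{"claw":-1,"slide":[0,0,0],"spin":0}]'
```

```text
time_s: 9.83
tcp_pos: [0.5071, 0.3589, 0.1319]
eef_rot: [0.058, 0.998, -0.0, -0.0]
contact_force: [0.3, 0.6, -0.1]
finger_gap: 0.0162
time_s: 10.0
tcp_pos: [0.5072, 0.3592, 0.1311]
eef_rot: [0.058, 0.998, -0.0, -0.0]
contact_force: [0.9, -0.7, -1.0]
finger_gap: 0.0163
time_s: 10.17
tcp_pos: [0.5073, 0.3593, 0.1301]
eef_rot: [0.058, 0.998, 0.0, 0.0]
contact_force: [0.4, -0.4, -0.2]
finger_gap: 0.0162
```

```bash
python3 -m creep '[{"claw":-1,"slide":[0,0,0.001],"spin":0},{"claw":-1,"slide":[0,0,0],"spin":0}]'
python3 -m creep '[{"claw":0,"slide":[0,0,0],"spin":0},{"claw":0,"slide":[0,0,0],"spin":0},{"claw":0,"slide":[0,0,0],"spin":0},{"claw":0,"slide":[0,0,-0.01],"spin":0},{"claw":0,"slide":[0,0,-0.03],"spin":0},{"claw":0,"slide":[0,0,-0.03],"spin":0},{"claw":0,"slide":[0,0,0],"spin":0}]'
python3 - <<'E'
from h import *
go(.508,-.094,.2,.085+np.pi/2)
c=camera("scene");print(fit(c,"sticker_oak",.052,(.507,.359,-.12)))
E
```

```text
time_s: 10.33
tcp_pos: [0.5073, 0.3594, 0.1301]
eef_rot: [0.058, 0.998, -0.0, 0.0]
contact_force: [-2.5, -2.6, 8.1]
finger_gap: 0.0167
time_s: 10.92
tcp_pos: [0.5086, 0.3614, 0.2056]
eef_rot: [0.058, 0.998, 0.003, 0.003]
contact_force: [0.2, 1.9, 0.9]
finger_gap: 0.0429
slide mm [ -51.9 -452.5    3.5] spin -0.2 tilt [0.006 0.005] tcp [0.5086 0.3614 0.2056] gap 0.0429 t 10.92 j [ 0.01  0.51 -0.93  1.62  0.43  1.22  0.46]
(array([ 0.5049,  0.3634, -0.1185]), np.float64(0.1), 0.82)
```

```bash
python3 -m creep '[{"claw":0,"slide":[-0.004,-0.038,0],"spin":0},{"claw":0,"slide":[-0.004,-0.038,0],"spin":0},{"claw":0,"slide":[-0.004,-0.038,0],"spin":0},{"claw":0,"slide":[-0.004,-0.038,0],"spin":0},{"claw":0,"slide":[-0.004,-0.038,0],"spin":0},{"claw":0,"slide":[-0.004,-0.038,0],"spin":0},{"claw":0,"slide":[-0.004,-0.038,0],"spin":0},{"claw":0,"slide":[-0.004,-0.038,0],"spin":0},{"claw":0,"slide":[-0.004,-0.038,0],"spin":0},{"claw":0,"slide":[-0.004,-0.038,0],"spin":0}]'
python3 -m creep '[{"claw":0,"slide":[-0.004,-0.038,0],"spin":0},{"claw":0,"slide":[-0.004,-0.03,0],"spin":0},{"claw":0,"slide":[0,0,0],"spin":-0.1},{"claw":0,"slide":[0,0,0],"spin":-0.1},{"claw":0,"slide":[0,0,0],"spin":0}]'
python3 - <<'E'
from h import *
go(.508,-.094,.08,.085+np.pi/2)
E
```

```text
time_s: 11.85
tcp_pos: [0.5021, -0.0249, 0.1986]
eef_rot: [0.058, 0.998, -0.0, -0.001]
contact_force: [1.2, -0.1, 0.2]
finger_gap: 0.0427
time_s: 12.27
tcp_pos: [0.5025, -0.092, 0.1984]
eef_rot: [-0.044, 0.999, 0.0, -0.001]
contact_force: [0.6, 0.9, -0.3]
finger_gap: 0.0427
slide mm [ -5.5  -2.5 118.4] spin 0.002 tilt [-0.002  0.001] tcp [ 0.5025 -0.092   0.1984] gap 0.0427 t 12.27 j [ 0.9   0.25 -0.9   1.89  0.21  1.11  1.58]
```

```bash
python3 -m creep '[{"claw":0,"slide":[-0.0055,-0.0025,0.03],"spin":0},{"claw":0,"slide":[0,0,0.03],"spin":0},{"claw":0,"slide":[0,0,0.03],"spin":0},{"claw":0,"slide":[0,0,0.018],"spin":0},{"claw":0,"slide":[0,0,0.009],"spin":0},{"claw":0,"slide":[0,0,0],"spin":0},{"claw":-1,"slide":[0,0,0],"spin":0},{"claw":-1,"slide":[0,0,0],"spin":0},{"claw":-1,"slide":[0,0,0],"spin":0},{"claw":-1,"slide":[0,0,0],"spin":0}]'
python3 -m creep '[{"claw":-1,"slide":[0,0,0],"spin":0},{"claw":-1,"slide":[0,0,0],"spin":0}]'
python3 -m creep '[{"claw":-1,"slide":[0,0,-0.02],"spin":0},{"claw":-1,"slide":[0,0,-0.03],"spin":0},{"claw":-1,"slide":[0,0,-0.035],"spin":0},{"claw":-1,"slide":[0,0,-0.035],"spin":0},{"claw":-1,"slide":[0,0,0],"spin":0}]'
python3 - <<'E'
from h import *
go(.4848,.1702,.15,-.12+np.pi/2)
E
```

```text
time_s: 13.1
tcp_pos: [0.5098, -0.0934, 0.0837]
eef_rot: [-0.042, 0.999, -0.0, 0.001]
contact_force: [-1.9, 1.4, 7.8]
finger_gap: 0.0162
time_s: 13.27
tcp_pos: [0.5098, -0.0934, 0.0837]
eef_rot: [-0.042, 0.999, -0.0, 0.001]
contact_force: [-1.2, 0.2, 7.0]
finger_gap: 0.0159
time_s: 13.68
tcp_pos: [0.512, -0.0931, 0.2092]
eef_rot: [-0.042, 0.999, -0.002, 0.005]
contact_force: [1.6, -0.1, -0.0]
finger_gap: 0.0161
slide mm [  5.4 264.9  58.1] spin 0.204 tilt [ 0.009 -0.003] tcp [ 0.512  -0.0931  0.2092] gap 0.0161 t 13.68 j [ 0.9   0.25 -0.91  1.87  0.22  1.12  1.57]
```

```bash
python3 -m creep '[{"claw":-1,"slide":[0,0.03,0],"spin":0},{"claw":-1,"slide":[0,0.034,0],"spin":0},{"claw":-1,"slide":[0.001,0.034,0],"spin":0},{"claw":-1,"slide":[0.001,0.034,0],"spin":0},{"claw":-1,"slide":[0.001,0.034,0],"spin":0},{"claw":-1,"slide":[0.001,0.034,0],"spin":0},{"claw":-1,"slide":[0,0.034,0],"spin":0},{"claw":-1,"slide":[0,0.03,0],"spin":0.1},{"claw":-1,"slide":[0,0,0.02],"spin":0.1},{"claw":-1,"slide":[0,0,0],"spin":0}]'
python3 - <<'E'
from h import *
go(.4848,.1702,.132,-.12+np.pi/2)
c=camera("wrist"); cv2.imwrite("pics/w2.png",c["color"])
E
```

```text
time_s: 14.52
tcp_pos: [0.4813, 0.1709, 0.1808]
eef_rot: [0.059, 0.998, -0.0, -0.001]
contact_force: [-0.8, -0.7, -2.0]
finger_gap: 0.0162
slide mm [-3.6 -0.2 48.8] spin 0.003 tilt [-0.001 -0.   ] tcp [0.4813 0.1709 0.1808] gap 0.0162 t 14.52 j [ 0.44  0.3  -0.98  1.91  0.28  1.08  0.8 ]
```

View pics/w2.png

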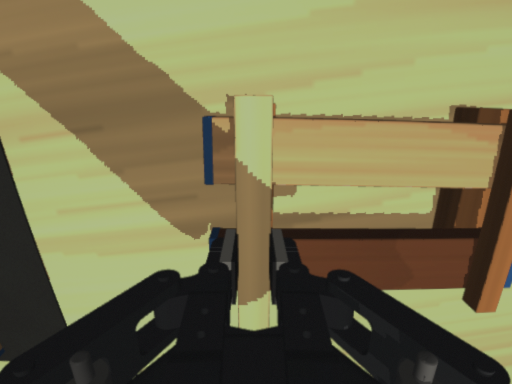

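The ply stick is held straight and runs across both boards above the near bearer. Lowering until contact.

```bash
python3 -m creep '[{"claw":-1,"slide":[-0.0035,0,0.02],"spin":0},{"claw":-1,"slide":[0,0,0.015],"spin":0},{"claw":-1,"slide":[0,0,0.008],"spin":0},{"claw":-1,"slide":[0,0,0.002],"spin":0},{"claw":-1,"slide":[0,0,0],"spin":0},{"claw":-1,"slide":[0,0,0],"spin":0}]'
python3 -m creep '[{"claw":-1,"slide":[0,0,0.001],"spin":0},{"claw":-1,"slide":[0,0,0],"spin":0}]'
python3 -m creep '[{"claw":-1,"slide":[0,0,0.001],"spin":0},{"claw":-1,"slide":[0,0,0],"spin":0}]'
python3 -c "
from h import *
go(.4848,.1702,.132,-.12+np.pi/2)"
```

```text
time_s: 15.07
tcp_pos: [0.4866, 0.1688, 0.1381]
eef_rot: [0.058, 0.998, 0.0, 0.0]
contact_force: [0.5, -0.1, 0.9]
finger_gap: 0.016
time_s: 15.23
tcp_pos: [0.4865, 0.169, 0.1368]
eef_rot: [0.058, 0.998, 0.0, 0.001]
contact_force: [0.4, 0.0, -0.1]
finger_gap: 0.0163
time_s: 15.4
tcp_pos: [0.4862, 0.169, 0.1354]
eef_rot: [0.058, 0.998, -0.0, 0.0]
contact_force: [-0.3, 0.3, 0.4]
finger_gap: 0.016
slide mm [1.5 1.1 3.4] spin 0.004 tilt [ 0. -0.] tcp [0.4862 0.169  0.1354] gap 0.016 t 15.4 j [ 0.4   0.37 -0.94  1.94  0.35  1.01  0.75]
```

```bash
python3 -m creep '[{"claw":-1,"slide":[0.001,0.001,0.002],"spin":0},{"claw":-1,"slide":[0,0,0],"spin":0}]'
python3 -m creep '[{"claw":-1,"slide":[0,0,0.001],"spin":0},{"claw":-1,"slide":[0,0,0],"spin":0}]'
python3 -m creep '[{"claw":-1,"slide":[0,0,0.001],"spin":0},{"claw":-1,"slide":[0,0,0],"spin":0}]'
```

```text
time_s: 15.57
tcp_pos: [0.485, 0.1703, 0.1329]
eef_rot: [0.058, 0.998, -0.0, -0.0]
contact_force: [-0.0, -0.6, -1.0]
finger_gap: 0.0158
time_s: 15.73
tcp_pos: [0.4851, 0.1703, 0.1327]
eef_rot: [0.058, 0.998, -0.0, -0.0]
contact_force: [-4.4, -1.1, 9.4]
finger_gap: 0.0163
time_s: 15.9
tcp_pos: [0.4851, 0.1704, 0.1326]
eef_rot: [0.058, 0.998, -0.001, -0.0]
contact_force: [-9.5, -5.3, 23.3]
finger_gap: 0.0161
```

```bash
python3 -m creep '[{"claw":-1,"slide":[0,0,-0.001],"spin":0},{"claw":0,"slide":[0,0,0],"spin":0},{"claw":0,"slide":[0,0,0],"spin":0},{"claw":0,"slide":[0,0,0],"spin":0},{"claw":0.5,"slide":[0,0,-0.01],"spin":0},{"claw":0.5,"slide":[0,0,-0.03],"spin":0},{"claw":0.5,"slide":[0,-0.02,-0.03],"spin":0},{"claw":0.5,"slide":[0,-0.037,0],"spin":0},{"claw":0.5,"slide":[0,-0.037,0],"spin":0}]'
python3 -m creep '[{"claw":0.5,"slide":[0,-0.037,0],"spin":0},{"claw":0.5,"slide":[0,-0.037,0],"spin":0},{"claw":0.5,"slide":[0,-0.037,0],"spin":0},{"claw":0.5,"slide":[0,-0.037,0],"spin":0},{"claw":0.5,"slide":[0,0,0],"spin":0}]'
python3 - <<'E'
from h import *
import json
t=camera("top"); s=camera("scene"); P={}
for n,z,g in(("sticker_oak",.052,(.507,.359,-.12)),("sticker_ply",.052,(.485,.17,-.12)),("walnut_low",.03,(.54,.258,-.128)),("ash_low",.03,(.451,.27,-.128)),("walnut_board",.003,(.523,-.352,1.63)),("ash_board",.003,(.514,-.173,1.54))):
    print(n,fit(t,n,z,g),fit(s,n,z,g))
cv2.imwrite("pics/t2.png",cv2.resize(t["color"][160:300,60:420],(800,311)))
go(.5147,-.173,.2,1.54)
E
```

```text
time_s: 16.65
tcp_pos: [0.4751, 0.0774, 0.2045]
eef_rot: [0.056, 0.998, 0.0, 0.002]
contact_force: [0.3, -0.9, -0.5]
finger_gap: 0.0641
time_s: 17.07
tcp_pos: [0.4562, -0.0775, 0.2025]
eef_rot: [0.062, 0.998, -0.001, -0.0]
contact_force: [-0.1, 0.1, -0.3]
finger_gap: 0.0643
sticker_oak (array([ 0.5086,  0.3593, -0.1019]), np.float64(0.08), 0.96) (array([ 0.5047,  0.3619, -0.1288]), np.float64(0.075), 0.53)
sticker_ply (array([ 0.486 ,  0.1705, -0.1239]), np.float64(0.045), 0.88) (array([ 0.4819,  0.1729, -0.1086]), np.float64(0.07), 0.7)
walnut_low (array([ 0.5404,  0.2588, -0.1255]), np.float64(0.227), 0.89) (array([ 0.5393,  0.2582, -0.1005]), np.float64(0.45), 0.76)
ash_low (array([ 0.4511,  0.2682, -0.1229]), np.float64(0.272), 0.72) (array([ 0.4497,  0.2771, -0.0574]), np.float64(0.7), 0.91)
walnut_board (array([ 0.5229, -0.3519,  1.6273]), np.float64(0.047), 0.68) (array([ 0.5208, -0.3506,  1.6332]), np.float64(0.033), 0.69)
ash_board (array([ 0.5278, -0.1742,  1.5425]), np.float64(0.578), 0.58) (array([ 0.515 , -0.172 ,  1.5464]), np.float64(0.031), 0.9)
slide mm [-68.9 -95.6   2.2] spin -0.085 tilt [-0.  0.] tcp [ 0.4573 -0.0701  0.2022] gap 0.064 t 17.77 j [ 0.91  0.11 -0.89  1.99  0.09  1.08  1.44]
```

View pics/t2.png

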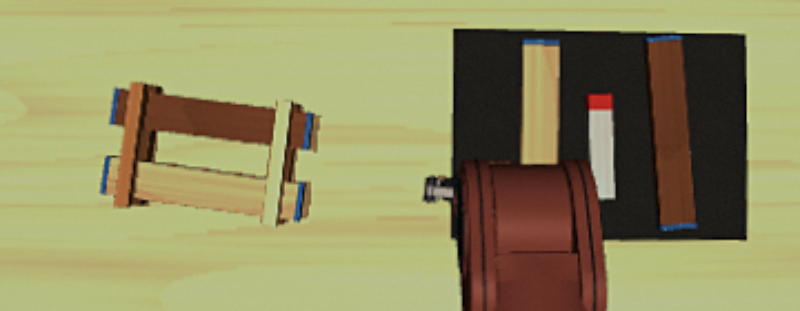

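Both stickers lie square over the bearers, and the bottom boards have not moved. Next the ash board.

```bash
python3 -m creep '[{"claw":0.5,"slide":[-0.023,-0.032,0],"spin":0},{"claw":0.5,"slide":[-0.023,-0.032,0],"spin":0},{"claw":0.5,"slide":[-0.023,-0.032,0],"spin":0},{"claw":0.5,"slide":[0,0,0.02],"spin":-0.08},{"claw":0.5,"slide":[0,0,0.02],"spin":0},{"claw":0.5,"slide":[0,0,0],"spin":0}]'
python3 -c "
from h import *
go(.515,-.1727,.078,1.545)"
```

```text
time_s: 18.27
tcp_pos: [0.513, -0.1738, 0.1586]
eef_rot: [0.018, 1.0, 0.001, -0.002]
contact_force: [-0.7, 0.9, 0.2]
finger_gap: 0.0642
slide mm [-2.4  0.9 80.6] spin -0.011 tilt [-0.005  0.003] tcp [ 0.513  -0.1738  0.1586] gap 0.0642 t 18.27 j [ 0.92  0.35 -0.79  1.86  0.28  1.05  1.55]
```

```bash
python3 -m creep '[{"claw":0.5,"slide":[-0.002,0.001,0.03],"spin":-0.01},{"claw":0.5,"slide":[0,0,0.03],"spin":0},{"claw":0.5,"slide":[0,0,0.015],"spin":0},{"claw":0.5,"slide":[0,0,0.006],"spin":0},{"claw":0.5,"slide":[0,0,0],"spin":0},{"claw":-1,"slide":[0,0,0],"spin":0},{"claw":-1,"slide":[0,0,0],"spin":0},{"claw":-1,"slide":[0,0,0],"spin":0},{"claw":-1,"slide":[0,0,0],"spin":0}]'
python3 -m creep '[{"claw":-1,"slide":[0,0,0],"spin":0},{"claw":-1,"slide":[0,0,-0.02],"spin":0},{"claw":-1,"slide":[0,0,-0.03],"spin":0},{"claw":-1,"slide":[0,0,-0.035],"spin":0},{"claw":-1,"slide":[0,0,-0.035],"spin":0},{"claw":-1,"slide":[0,0,0],"spin":0}]'
python3 -c "
from h import *
go(.4512,.2692,.2,-.128)"
```

```text
time_s: 19.02
tcp_pos: [0.5179, -0.1727, 0.0831]
eef_rot: [0.013, 1.0, -0.001, 0.001]
contact_force: [-2.2, 0.8, 7.6]
finger_gap: 0.0462
time_s: 19.52
tcp_pos: [0.52, -0.1729, 0.2087]
eef_rot: [0.013, 1.0, -0.002, 0.005]
contact_force: [1.6, 0.8, -1.5]
finger_gap: 0.0462
slide mm [ 80.1 440.2   6.1] spin -1.468 tilt [ 0.009 -0.004] tcp [ 0.52   -0.1729  0.2087] gap 0.0462 t 19.52 j [ 0.95  0.29 -0.82  1.81  0.24  1.13  1.59]
```

```bash
python3 -m creep '[{"claw":-1,"slide":[0.0065,0.03,0],"spin":0},{"claw":-1,"slide":[0.0065,0.036,0],"spin":0},{"claw":-1,"slide":[0.0065,0.036,0],"spin":0},{"claw":-1,"slide":[0.0065,0.036,0],"spin":0},{"claw":-1,"slide":[0.0065,0.036,0],"spin":0},{"claw":-1,"slide":[0.0065,0.036,0],"spin":0},{"claw":-1,"slide":[0.0065,0.036,0],"spin":0},{"claw":-1,"slide":[0.0065,0.036,0],"spin":0},{"claw":-1,"slide":[0.0065,0.036,0],"spin":0},{"claw":-1,"slide":[0.0065,0.036,0],"spin":0}]'
python3 -m creep '[{"claw":-1,"slide":[0.0065,0.036,0],"spin":0},{"claw":-1,"slide":[0.0065,0.036,0],"spin":0},{"claw":-1,"slide":[0,0.01,0],"spin":0},{"claw":-1,"slide":[0,0,0],"spin":0.12},{"claw":-1,"slide":[0,0,0],"spin":0.12},{"claw":-1,"slide":[0,0,0],"spin":0.12},{"claw":-1,"slide":[0,0,0],"spin":0.12},{"claw":-1,"slide":[0,0,0],"spin":0.12},{"claw":-1,"slide":[0,0,0],"spin":0.12},{"claw":-1,"slide":[0,0,0],"spin":0.12}]'
python3 -m creep '[{"claw":-1,"slide":[0,0,0],"spin":0.12},{"claw":-1,"slide":[0,0,0],"spin":0.12},{"claw":-1,"slide":[0,0,0],"spin":0.12},{"claw":-1,"slide":[0,0,0],"spin":0.12},{"claw":-1,"slide":[0,0,0],"spin":0.12},{"claw":-1,"slide":[0,0,0],"spin":0.12},{"claw":-1,"slide":[0,0,0],"spin":0.11},{"claw":-1,"slide":[0,0,0],"spin":0}]'
python3 -c "
from h import *
go(.4508,.266,.16,-.128)"
```

```text
time_s: 20.35
tcp_pos: [0.4605, 0.1844, 0.202]
eef_rot: [0.013, 1.0, -0.0, 0.001]
contact_force: [1.2, -0.7, -2.3]
finger_gap: 0.0464
time_s: 21.18
tcp_pos: [0.4501, 0.2652, 0.2019]
eef_rot: [0.422, 0.906, 0.0, 0.001]
contact_force: [-0.3, -0.7, -1.0]
finger_gap: 0.0464
time_s: 21.85
tcp_pos: [0.4501, 0.2653, 0.2019]
eef_rot: [0.752, 0.66, 0.001, 0.0]
contact_force: [0.4, 0.3, -1.1]
finger_gap: 0.0463
slide mm [ 0.8  0.5 41.9] spin -0.002 tilt [0.001 0.   ] tcp [0.4501 0.2653 0.2019] gap 0.0463 t 21.85 j [ 0.07  0.24 -0.77  1.87  0.18  1.11 -0.9 ]
```

```bash
python3 -m creep '[{"claw":-1,"slide":[0.001,0.0005,0.02],"spin":0},{"claw":-1,"slide":[0,0,0.015],"spin":0},{"claw":-1,"slide":[0,0,0.007],"spin":0},{"claw":-1,"slide":[0,0,0.003],"spin":0},{"claw":-1,"slide":[0,0,0],"spin":0},{"claw":-1,"slide":[0,0,0],"spin":0}]'
python3 - <<'E'
from h import *
go(.4508,.266,.15,-.128)
c=camera("scene"); print(fit(c,"ash_board",.077,(.451,.269,-.128)))
cv2.imwrite("pics/s3.png",cv2.resize(c["color"][80:240,200:400],(800,640))[:600])
E
```

```text
time_s: 22.35
tcp_pos: [0.4509, 0.2664, 0.1569]
eef_rot: [0.75, 0.662, 0.0, 0.0]
contact_force: [-0.3, -1.2, -1.9]
finger_gap: 0.0467
slide mm [-0.4 -0.1  6.9] spin 0.004 tilt [0.001 0.   ] tcp [0.4509 0.2664 0.1569] gap 0.0467 t 22.35 j [ 0.04  0.3  -0.75  1.91  0.24  1.02 -0.93]
(array([ 0.449 ,  0.2673, -0.1103]), np.float64(0.268), 0.7)
```

View pics/s3.png

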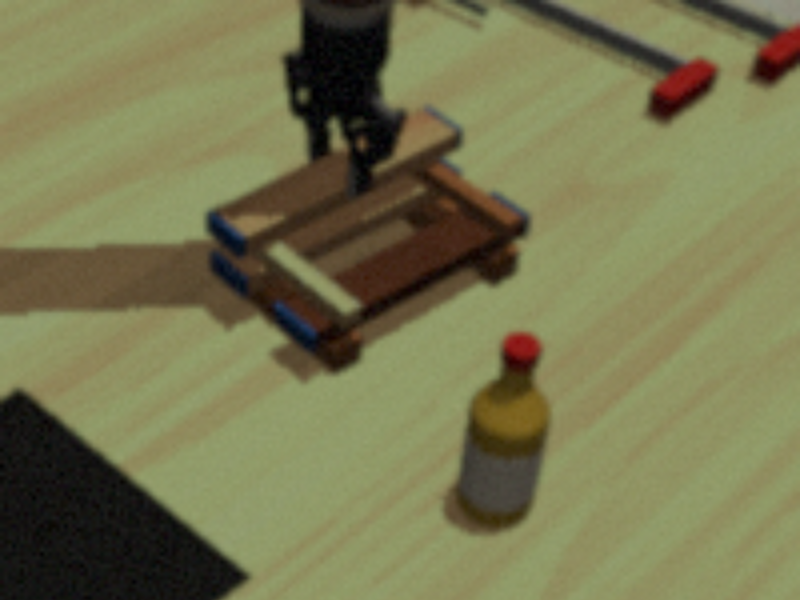

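The ash board hovers directly above the low ash board: end bands at crop (230, 228) over (230, 272). Lowering to contact.

```bash
python3 -m creep '[{"claw":-1,"slide":[0,0,0.003],"spin":0},{"claw":-1,"slide":[0,0,0.001],"spin":0},{"claw":-1,"slide":[0,0,0],"spin":0}]'
python3 -m creep '[{"claw":-1,"slide":[0,0,0.001],"spin":0},{"claw":-1,"slide":[0,0,0],"spin":0}]'
python3 -m creep '[{"claw":-1,"slide":[0,0,0.001],"spin":0},{"claw":-1,"slide":[0,0,0],"spin":0}]'
```

```text
time_s: 22.7
tcp_pos: [0.4506, 0.266, 0.1521]
eef_rot: [0.75, 0.662, -0.0, -0.0]
contact_force: [-1.1, 0.2, -1.3]
finger_gap: 0.0461
time_s: 22.87
tcp_pos: [0.4506, 0.2661, 0.1511]
eef_rot: [0.75, 0.662, -0.0, -0.0]
contact_force: [0.3, -0.6, -0.3]
finger_gap: 0.0466
time_s: 23.03
tcp_pos: [0.4507, 0.2662, 0.1502]
eef_rot: [0.75, 0.662, 0.0, -0.0]
contact_force: [-0.4, 0.1, -1.3]
finger_gap: 0.0466
```

```bash
python3 -m creep '[{"claw":-1,"slide":[0,0,0.001],"spin":0},{"claw":-1,"slide":[0,0,0],"spin":0}]'
python3 -m creep '[{"claw":-1,"slide":[0,0,0.0005],"spin":0},{"claw":-1,"slide":[0,0,0],"spin":0}]'
```

```text
time_s: 23.2
tcp_pos: [0.4508, 0.2662, 0.1501]
eef_rot: [0.75, 0.662, -0.0, 0.0]
contact_force: [-3.4, -3.3, 11.1]
finger_gap: 0.0464
time_s: 23.37
tcp_pos: [0.4508, 0.2663, 0.1501]
eef_rot: [0.75, 0.662, -0.0, 0.0]
contact_force: [-6.1, -4.7, 16.7]
finger_gap: 0.0468
```

```bash
python3 -m creep '[{"claw":-1,"slide":[0,0,-0.001],"spin":0},{"claw":0.5,"slide":[0,0,0],"spin":0},{"claw":0.5,"slide":[0,0,0],"spin":0},{"claw":0.5,"slide":[0,0,0],"spin":0},{"claw":0.5,"slide":[0,0,-0.01],"spin":0},{"claw":0.5,"slide":[0,0,-0.03],"spin":0},{"claw":0.5,"slide":[0,0,-0.03],"spin":0},{"claw":0.5,"slide":[0,0,0],"spin":-0.12},{"claw":0.5,"slide":[0,0,0],"spin":-0.12},{"claw":0.5,"slide":[0,0,0],"spin":-0.12}]'
python3 -m creep '[{"claw":0.5,"slide":[0,0,0],"spin":-0.12},{"claw":0.5,"slide":[0,0,0],"spin":-0.12},{"claw":0.5,"slide":[0,0,0],"spin":-0.12},{"claw":0.5,"slide":[0,0,0],"spin":-0.12},{"claw":0.5,"slide":[0,0,0],"spin":-0.12},{"claw":0.5,"slide":[0,0,0],"spin":-0.12},{"claw":0.5,"slide":[0,0,0],"spin":-0.12},{"claw":0.5,"slide":[0,0,0],"spin":-0.12},{"claw":0.5,"slide":[0,0,0],"spin":-0.12},{"claw":0.5,"slide":[0,0,0],"spin":0}]'
python3 -c "
from h import *
go(.522,-.3514,.2,1.631)"
```

```text
time_s: 24.2
tcp_pos: [0.451, 0.2664, 0.2211]
eef_rot: [0.617, 0.787, 0.001, 0.001]
contact_force: [-0.2, 0.1, -0.2]
finger_gap: 0.064
time_s: 25.03
tcp_pos: [0.4508, 0.2661, 0.2202]
eef_rot: [0.125, 0.992, 0.0, 0.0]
contact_force: [-0.1, -0.4, 0.3]
finger_gap: 0.0642
slide mm [-221.9 -580.7   20.1] spin -0.31 tilt [0. 0.] tcp [0.4508 0.2661 0.2202] gap 0.0642 t 25.03 j [ 0.25  0.27 -0.99  1.84  0.25  1.16  0.5 ]
```

```bash
python3 -m creep '[{"claw":0.5,"slide":[-0.013,-0.034,0],"spin":0},{"claw":0.5,"slide":[-0.013,-0.034,0],"spin":0},{"claw":0.5,"slide":[-0.013,-0.034,0],"spin":0},{"claw":0.5,"slide":[-0.013,-0.034,0],"spin":0},{"claw":0.5,"slide":[-0.013,-0.034,0],"spin":0},{"claw":0.5,"slide":[-0.013,-0.034,0],"spin":0},{"claw":0.5,"slide":[-0.013,-0.034,0],"spin":0},{"claw":0.5,"slide":[-0.013,-0.034,0],"spin":0},{"claw":0.5,"slide":[-0.013,-0.034,0],"spin":0},{"claw":0.5,"slide":[-0.013,-0.034,0],"spin":0}]'
python3 -m creep '[{"claw":0.5,"slide":[-0.013,-0.034,0],"spin":0},{"claw":0.5,"slide":[-0.013,-0.034,0],"spin":0},{"claw":0.5,"slide":[-0.013,-0.034,0],"spin":0},{"claw":0.5,"slide":[-0.013,-0.034,0],"spin":0},{"claw":0.5,"slide":[-0.013,-0.034,0],"spin":0},{"claw":0.5,"slide":[-0.013,-0.034,0],"spin":0},{"claw":0.5,"slide":[-0.013,-0.034,0],"spin":-0.1},{"claw":0.5,"slide":[0,0,0],"spin":-0.1},{"claw":0.5,"slide":[0,0,0],"spin":-0.1},{"claw":0.5,"slide":[0,0,0],"spin":0}]'
python3 - <<'E'
from h import *
go(.522,-.3514,.078,1.631)
t=camera("top")
print(fit(t,"ash_board",.07,(.451,.269,-.128)),fit(t,"ash_low",.03,(.451,.269,-.128)))
E
```

```text
time_s: 25.87
tcp_pos: [0.4904, -0.0975, 0.2204]
eef_rot: [0.13, 0.992, -0.0, 0.0]
contact_force: [1.1, 0.6, -0.1]
finger_gap: 0.064
time_s: 26.7
tcp_pos: [0.5181, -0.3496, 0.2197]
eef_rot: [-0.022, 1.0, 0.0, 0.0]
contact_force: [-0.2, 0.4, -0.8]
finger_gap: 0.0643
slide mm [ -3.8  -2.1 141.7] spin -0.016 tilt [0.    0.001] tcp [ 0.5181 -0.3496  0.2197] gap 0.0643 t 26.7 j [ 1.03  0.42 -0.66  1.61  0.27  1.21  1.94]
(array([ 0.4505,  0.2671, -0.1152]), np.float64(0.032), 0.81) (array([0.503 , 0.2397, 0.0987]), np.float64(214.291), 0.39)
```

```bash
python3 -m creep '[{"claw":0.5,"slide":[-0.004,-0.002,0.035],"spin":-0.016},{"claw":0.5,"slide":[0,0,0.035],"spin":0},{"claw":0.5,"slide":[0,0,0.035],"spin":0},{"claw":0.5,"slide":[0,0,0.025],"spin":0},{"claw":0.5,"slide":[0,0,0.01],"spin":0},{"claw":0.5,"slide":[0,0,0],"spin":0},{"claw":-1,"slide":[0,0,0],"spin":0},{"claw":-1,"slide":[0,0,0],"spin":0},{"claw":-1,"slide":[0,0,0],"spin":0},{"claw":-1,"slide":[0,0,0],"spin":0}]'
python3 -m creep '[{"claw":-1,"slide":[0,0,0],"spin":0},{"claw":-1,"slide":[0,0,-0.02],"spin":0},{"claw":-1,"slide":[0,0,-0.03],"spin":0},{"claw":-1,"slide":[0,0,-0.035],"spin":0},{"claw":-1,"slide":[0,0,-0.035],"spin":0},{"claw":-1,"slide":[0,0,-0.015],"spin":0},{"claw":-1,"slide":[0,0,0],"spin":0}]'
python3 -c "
from h import *
go(.5401,.258,.215,-.128)"
```

```text
time_s: 27.68
tcp_pos: [0.5234, -0.3513, 0.0819]
eef_rot: [-0.03, 1.0, -0.001, 0.001]
contact_force: [-1.0, 1.8, 7.2]
finger_gap: 0.0464
time_s: 28.27
tcp_pos: [0.5242, -0.3516, 0.2203]
eef_rot: [-0.03, 1.0, -0.003, 0.003]
contact_force: [1.7, -1.3, -1.6]
finger_gap: 0.0467
slide mm [-52.3 607.6   2.4] spin -1.383 tilt [ 0.006 -0.005] tcp [ 0.5242 -0.3516  0.2203] gap 0.0467 t 28.27 j [ 1.03  0.42 -0.66  1.6   0.27  1.21  1.95]
```

```bash
python3 -m creep '[{"claw":-1,"slide":[-0.003,0.025,0],"spin":0},{"claw":-1,"slide":[-0.003,0.035,0],"spin":0},{"claw":-1,"slide":[-0.003,0.035,0],"spin":0},{"claw":-1,"slide":[-0.003,0.035,0],"spin":0},{"claw":-1,"slide":[-0.003,0.035,0],"spin":0},{"claw":-1,"slide":[-0.003,0.035,0],"spin":0},{"claw":-1,"slide":[-0.003,0.035,0],"spin":0},{"claw":-1,"slide":[-0.003,0.035,0],"spin":0},{"claw":-1,"slide":[-0.003,0.035,0],"spin":0},{"claw":-1,"slide":[-0.003,0.035,0],"spin":0}]'
python3 -m creep '[{"claw":-1,"slide":[-0.003,0.035,0],"spin":0},{"claw":-1,"slide":[-0.003,0.035,0],"spin":0},{"claw":-1,"slide":[-0.003,0.035,0],"spin":0},{"claw":-1,"slide":[-0.003,0.035,0],"spin":0},{"claw":-1,"slide":[-0.003,0.035,0],"spin":0},{"claw":-1,"slide":[-0.003,0.035,0],"spin":0},{"claw":-1,"slide":[-0.003,0.035,0],"spin":0},{"claw":-1,"slide":[-0.001,0.022,0],"spin":0},{"claw":-1,"slide":[0,0,0],"spin":0.12},{"claw":-1,"slide":[0,0,0],"spin":0.12}]'
python3 -m creep '[{"claw":-1,"slide":[0,0,0],"spin":0.12},{"claw":-1,"slide":[0,0,0],"spin":0.12},{"claw":-1,"slide":[0,0,0],"spin":0.12},{"claw":-1,"slide":[0,0,0],"spin":0.12},{"claw":-1,"slide":[0,0,0],"spin":0.12},{"claw":-1,"slide":[0,0,0],"spin":0.12},{"claw":-1,"slide":[0,0,0],"spin":0.12},{"claw":-1,"slide":[0,0,0],"spin":0.12},{"claw":-1,"slide":[0,0,0],"spin":0.12},{"claw":-1,"slide":[0,0,0],"spin":0.12}]'
python3 -m creep '[{"claw":-1,"slide":[0,0,0],"spin":0.12},{"claw":-1,"slide":[0,0,0],"spin":0.12},{"claw":-1,"slide":[0,0,0],"spin":0.08},{"claw":-1,"slide":[0,0,0],"spin":0},{"claw":-1,"slide":[0,0,0],"spin":0}]'
python3 -c "
from h import *
go(.5401,.2568,.16,-.128)"
```

```text
time_s: 29.1
tcp_pos: [0.5311, -0.0082, 0.2142]
eef_rot: [-0.03, 1.0, -0.0, -0.0]
contact_force: [0.6, 0.0, -2.8]
finger_gap: 0.0464
time_s: 29.93
tcp_pos: [0.5366, 0.2603, 0.2138]
eef_rot: [0.091, 0.996, 0.0, -0.001]
contact_force: [0.6, 0.2, -3.2]
finger_gap: 0.0466
time_s: 30.77
tcp_pos: [0.5373, 0.2579, 0.2139]
eef_rot: [0.639, 0.769, -0.0, -0.0]
contact_force: [0.8, -0.2, -1.7]
finger_gap: 0.0466
time_s: 31.18
tcp_pos: [0.5374, 0.258, 0.2142]
eef_rot: [0.75, 0.661, -0.0, -0.0]
contact_force: [-0.1, 0.6, -1.1]
finger_gap: 0.0462
slide mm [-0.9  2.9 54.2] spin 0.002 tilt [-0.001 -0.   ] tcp [0.5374 0.258  0.2142] gap 0.0462 t 31.18 j [-0.04  0.35 -0.58  1.69  0.21  1.17 -0.81]
```

```bash
python3 -m creep '[{"claw":-1,"slide":[-0.001,0.003,0.02],"spin":0},{"claw":-1,"slide":[0,0,0.02],"spin":0},{"claw":-1,"slide":[0,0,0.014],"spin":0},{"claw":-1,"slide":[0,0,0.003],"spin":0},{"claw":-1,"slide":[0,0,0],"spin":0},{"claw":-1,"slide":[0,0,0],"spin":0}]'
python3 - <<'E'
from h import *
go(.5401,.2568,.149,-.128)
c=camera("scene"); print(fit(c,"walnut_board",.076,(.54,.258,-.128)))
E
```

```text
time_s: 31.68
tcp_pos: [0.5407, 0.2571, 0.1582]
eef_rot: [0.751, 0.66, 0.0, -0.0]
contact_force: [-0.3, 0.8, -1.8]
finger_gap: 0.0466
slide mm [-0.4 -0.6  9.2] spin -0.0 tilt [0. 0.] tcp [0.5407 0.2571 0.1582] gap 0.0466 t 31.68 j [-0.06  0.41 -0.57  1.73  0.25  1.07 -0.83]
(array([ 0.5368,  0.2635, -0.127 ]), np.float64(0.342), 0.97)
```

```bash
python3 -m creep '[{"claw":-1,"slide":[0,0,0.005],"spin":0},{"claw":-1,"slide":[0,0,0.001],"spin":0},{"claw":-1,"slide":[0,0,0],"spin":0}]'
python3 -m creep '[{"claw":-1,"slide":[0,0,0.001],"spin":0},{"claw":-1,"slide":[0,0,0],"spin":0}]'
python3 -m creep '[{"claw":-1,"slide":[0,0,0.001],"spin":0},{"claw":-1,"slide":[0,0,0],"spin":0}]'
python3 -m creep '[{"claw":-1,"slide":[0,0,0.001],"spin":0},{"claw":-1,"slide":[0,0,0],"spin":0}]'
```

```text
time_s: 32.03
tcp_pos: [0.5405, 0.2568, 0.1516]
eef_rot: [0.751, 0.66, -0.0, -0.0]
contact_force: [0.8, -0.1, -1.3]
finger_gap: 0.0462
time_s: 32.2
tcp_pos: [0.5405, 0.2568, 0.1507]
eef_rot: [0.751, 0.66, 0.0, -0.0]
contact_force: [0.2, 0.9, -1.7]
finger_gap: 0.0467
time_s: 32.37
tcp_pos: [0.5405, 0.2568, 0.1496]
eef_rot: [0.751, 0.66, -0.0, -0.0]
contact_force: [0.0, 0.3, -3.1]
finger_gap: 0.0461
time_s: 32.53
tcp_pos: [0.5407, 0.2569, 0.149]
eef_rot: [0.751, 0.66, 0.0, 0.0]
contact_force: [-0.2, -0.5, 0.9]
finger_gap: 0.0465
```

```bash
python3 -m creep '[{"claw":-1,"slide":[0,0,0.0005],"spin":0},{"claw":-1,"slide":[0,0,0],"spin":0}]'
python3 -m creep '[{"claw":0.4,"slide":[0,0,0],"spin":0},{"claw":0.4,"slide":[0,0,0],"spin":0},{"claw":0.4,"slide":[0,0,0],"spin":0},{"claw":0.4,"slide":[0,0,-0.01],"spin":0},{"claw":0.4,"slide":[0,0,-0.03],"spin":0},{"claw":0.4,"slide":[0,0,-0.03],"spin":0},{"claw":0.2,"slide":[0,0,0],"spin":-0.12},{"claw":0.2,"slide":[0,0,0],"spin":-0.12},{"claw":0.2,"slide":[0,0,0],"spin":-0.12},{"claw":0.2,"slide":[0,0,0],"spin":-0.12}]'
python3 -m creep '[{"claw":0.2,"slide":[0,0,0],"spin":-0.12},{"claw":0.2,"slide":[0,0,0],"spin":-0.12},{"claw":0.2,"slide":[0,0,0],"spin":-0.12},{"claw":0.2,"slide":[0,0,0],"spin":-0.12},{"claw":0.2,"slide":[0,0,0],"spin":-0.12},{"claw":0.2,"slide":[0,0,0],"spin":-0.12},{"claw":0.2,"slide":[0,0,0],"spin":-0.12},{"claw":0.2,"slide":[0,0,0],"spin":-0.12},{"claw":0.2,"slide":[0,0,0],"spin":-0.12},{"claw":0.2,"slide":[0,0,0],"spin":0}]'
python3 -c "
from h import *
go(.504,-.255,.2,.012+np.pi/2)"
```

```text
time_s: 32.7
tcp_pos: [0.5406, 0.2569, 0.1489]
eef_rot: [0.751, 0.66, 0.0, 0.0]
contact_force: [-2.0, -1.0, 6.5]
finger_gap: 0.0465
time_s: 33.53
tcp_pos: [0.5407, 0.2569, 0.2193]
eef_rot: [0.57, 0.821, 0.0, 0.0]
contact_force: [-0.5, 1.1, 0.3]
finger_gap: 0.0509
time_s: 34.37
tcp_pos: [0.5408, 0.2567, 0.2188]
eef_rot: [0.067, 0.998, 0.0, 0.0]
contact_force: [0.2, -0.3, -0.1]
finger_gap: 0.0511
slide mm [ -32.1 -512.    18.7] spin -0.146 tilt [0. 0.] tcp [0.5408 0.2567 0.2188] gap 0.0511 t 34.37 j [ 0.16  0.42 -0.85  1.67  0.33  1.21  0.67]
```

```bash
python3 -m creep '[{"claw":0.2,"slide":[-0.002,-0.036,0],"spin":0},{"claw":0.2,"slide":[-0.002,-0.036,0],"spin":0},{"claw":0.2,"slide":[-0.002,-0.036,0],"spin":0},{"claw":0.2,"slide":[-0.002,-0.036,0],"spin":0},{"claw":0.2,"slide":[-0.002,-0.036,0],"spin":0},{"claw":0.2,"slide":[-0.002,-0.036,0],"spin":0},{"claw":0.2,"slide":[-0.002,-0.036,0],"spin":0},{"claw":0.2,"slide":[-0.002,-0.036,0],"spin":0},{"claw":0.2,"slide":[-0.002,-0.036,0],"spin":0},{"claw":0.2,"slide":[-0.002,-0.036,0],"spin":0}]'
python3 -m creep '[{"claw":0.2,"slide":[-0.003,-0.038,0],"spin":0},{"claw":0.2,"slide":[-0.003,-0.038,0],"spin":0},{"claw":0.2,"slide":[-0.003,-0.038,0],"spin":0},{"claw":0.2,"slide":[-0.003,-0.038,0],"spin":0},{"claw":0.2,"slide":[0,0,0.02],"spin":-0.1},{"claw":0.2,"slide":[0,0,0],"spin":-0.046},{"claw":0.2,"slide":[0,0,0],"spin":0}]'
python3 - <<'E'
from h import *
go(.5045,-.255,.079,.012+np.pi/2)
t=camera("top"); s=camera("scene")
for n,z,g in(("walnut_board",.07,(.54,.258,-.128)),("ash_board",.07,(.451,.269,-.128)),("steel_bar",.003,(.5045,-.255,.01))):print(n,fit(t,n,z,g),fit(s,n,z,g))
cv2.imwrite("pics/t3.png",cv2.resize(t["color"][160:300,60:420],(800,311)))
E
```

```text
time_s: 35.2
tcp_pos: [0.5099, -0.1042, 0.2191]
eef_rot: [0.072, 0.997, -0.0, 0.001]
contact_force: [1.1, -0.2, -0.8]
finger_gap: 0.0514
time_s: 35.78
tcp_pos: [0.5003, -0.2552, 0.1977]
eef_rot: [-0.002, 1.0, 0.001, -0.001]
contact_force: [0.8, -0.2, 0.4]
finger_gap: 0.0513
slide mm [ -4.3   0.  118.7] spin -0.009 tilt [-0.001  0.001] tcp [ 0.5003 -0.2552  0.1977] gap 0.0513 t 35.78 j [ 0.96  0.31 -0.66  1.78  0.21  1.12  1.8 ]
walnut_board (array([ 0.539 ,  0.2545, -0.1252]), np.float64(0.052), 0.58) (array([ 0.538 ,  0.258 , -0.1293]), np.float64(0.017), 0.78)
ash_board (array([ 0.4503,  0.267 , -0.1244]), np.float64(0.035), 0.85) (array([ 0.4477,  0.268 , -0.1158]), np.float64(0.02), 0.76)
steel_bar (array([ 0.5047, -0.255 ,  0.0248]), np.float64(0.358), 0.66) (array([ 0.5042, -0.2557,  0.0121]), np.float64(0.033), 0.71)
```

View pics/t3.png

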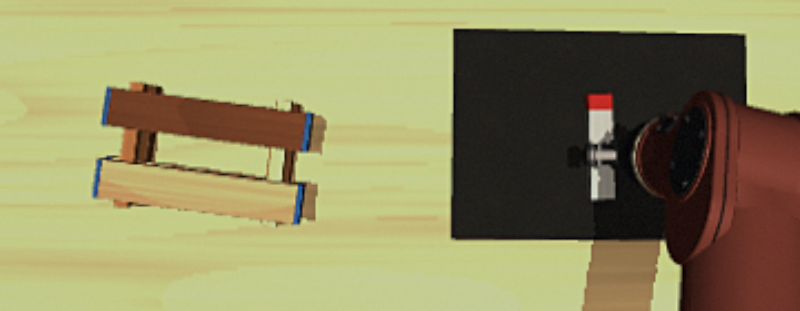

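Both boards are within about 4 mm of their lower mates. Now the bar.

```bash
python3 -m creep '[{"claw":0.2,"slide":[-0.004,0,0.035],"spin":-0.009},{"claw":0.2,"slide":[0,0,0.035],"spin":0},{"claw":0.2,"slide":[0,0,0.03],"spin":0},{"claw":0.2,"slide":[0,0,0.013],"spin":0},{"claw":0.2,"slide":[0,0,0.005],"spin":0},{"claw":0.2,"slide":[0,0,0],"spin":0},{"claw":-1,"slide":[0,0,0],"spin":0},{"claw":-1,"slide":[0,0,0],"spin":0},{"claw":-1,"slide":[0,0,0],"spin":0},{"claw":-1,"slide":[0,0,0],"spin":0}]'
python3 -m creep '[{"claw":-1,"slide":[0,0,0],"spin":0},{"claw":-1,"slide":[0,0,-0.015],"spin":0},{"claw":-1,"slide":[0,0,-0.03],"spin":0},{"claw":-1,"slide":[0,0,-0.035],"spin":0},{"claw":-1,"slide":[0,0,-0.035],"spin":0},{"claw":-1,"slide":[0,0,-0.015],"spin":0},{"claw":-1,"slide":[0,0,0],"spin":0}]'
python3 -c "
from h import *
go(.4962,.2645,.22,-.12+np.pi/2)"
```

```text
time_s: 37.02
tcp_pos: [0.5061, -0.2553, 0.0824]
eef_rot: [-0.007, 1.0, -0.001, 0.001]
contact_force: [-1.5, -0.9, 7.1]
finger_gap: 0.0301
time_s: 37.6
tcp_pos: [0.5065, -0.255, 0.2146]
eef_rot: [-0.008, 1.0, -0.002, 0.003]
contact_force: [1.0, 0.4, -8.3]
finger_gap: 0.0303
slide mm [  2.4 519.6  -7.4] spin 0.135 tilt [ 0.006 -0.004] tcp [ 0.5065 -0.255   0.2146] gap 0.0303 t 37.6 j [ 0.96  0.3  -0.67  1.76  0.2   1.15  1.81]
```

```bash
python3 -m creep '[{"claw":-1,"slide":[0,0.02,0],"spin":0},{"claw":-1,"slide":[0,0.032,0],"spin":0},{"claw":-1,"slide":[0,0.034,0],"spin":0},{"claw":-1,"slide":[0,0.034,0],"spin":0},{"claw":-1,"slide":[0,0.034,0],"spin":0},{"claw":-1,"slide":[0,0.034,0],"spin":0},{"claw":-1,"slide":[0,0.034,0],"spin":0},{"claw":-1,"slide":[0,0.034,0],"spin":0},{"claw":-1,"slide":[0,0.034,0],"spin":0},{"claw":-1,"slide":[0,0.034,0],"spin":0}]'
python3 -m creep '[{"claw":-1,"slide":[0,0.034,0],"spin":0},{"claw":-1,"slide":[0,0.034,0],"spin":0},{"claw":-1,"slide":[0,0.034,0],"spin":0},{"claw":-1,"slide":[0,0.034,0],"spin":0},{"claw":-1,"slide":[0,0.034,0],"spin":0},{"claw":-1,"slide":[0,0.026,0],"spin":0},{"claw":-1,"slide":[0,0,0],"spin":0.07},{"claw":-1,"slide":[0,0,0],"spin":0.065},{"claw":-1,"slide":[0,0,0],"spin":0}]'
python3 -c "
from h import *
go(.497,.2645,.178,-.12+np.pi/2)"
```

```text
time_s: 38.43
tcp_pos: [0.4985, 0.0705, 0.2086]
eef_rot: [-0.007, 1.0, -0.0, -0.001]
contact_force: [2.0, -1.1, -8.3]
finger_gap: 0.0304
time_s: 39.18
tcp_pos: [0.4958, 0.2654, 0.2083]
eef_rot: [0.061, 0.998, -0.001, -0.001]
contact_force: [-0.6, 0.3, -8.0]
finger_gap: 0.0304
slide mm [-1.4 -0.7 30.3] spin -0.001 tilt [-0.003 -0.001] tcp [0.4958 0.2654 0.2083] gap 0.0304 t 39.18 j [ 0.18  0.36 -0.9   1.76  0.3   1.17  0.64]
```

```bash
python3 -m creep '[{"claw":-1,"slide":[-0.001,-0.001,0.015],"spin":0},{"claw":-1,"slide":[0,0,0.01],"spin":0},{"claw":-1,"slide":[0,0,0.005],"spin":0},{"claw":-1,"slide":[0,0,0],"spin":0},{"claw":-1,"slide":[0,0,0],"spin":0}]'
python3 -c "
from h import *
go(.497,.2645,.171,-.12+np.pi/2)"
python3 -m creep '[{"claw":-1,"slide":[0,0,0.003],"spin":0},{"claw":-1,"slide":[0,0,0.001],"spin":0},{"claw":-1,"slide":[0,0,0],"spin":0}]'
python3 -m creep '[{"claw":-1,"slide":[0,0,0.001],"spin":0},{"claw":-1,"slide":[0,0,0],"spin":0}]'
```

```text
time_s: 39.6
tcp_pos: [0.4976, 0.2639, 0.1797]
eef_rot: [0.06, 0.998, -0.0, -0.001]
contact_force: [0.3, 0.2, -8.2]
finger_gap: 0.0304
slide mm [0.7 0.5 8.7] spin 0.001 tilt [-0.001 -0.   ] tcp [0.4976 0.2639 0.1797] gap 0.0304 t 39.6 j [ 0.17  0.39 -0.88  1.79  0.34  1.12  0.62]
time_s: 39.85
tcp_pos: [0.4979, 0.2642, 0.1763]
eef_rot: [0.06, 0.998, 0.0, 0.0]
contact_force: [-0.1, -0.3, -8.1]
finger_gap: 0.0303
time_s: 40.02
tcp_pos: [0.4979, 0.2642, 0.1753]
eef_rot: [0.06, 0.998, 0.0, 0.0]
contact_force: [-0.2, 0.1, -8.9]
finger_gap: 0.0308
```

```bash
python3 -m creep '[{"claw":-1,"slide":[0,0,0.002],"spin":0},{"claw":-1,"slide":[0,0,0],"spin":0}]'
python3 -m creep '[{"claw":-1,"slide":[0,0,0.001],"spin":0},{"claw":-1,"slide":[0,0,0],"spin":0}]'
python3 -m creep '[{"claw":-1,"slide":[0,0,0.001],"spin":0},{"claw":-1,"slide":[0,0,0],"spin":0}]'
```

```text
time_s: 40.18
tcp_pos: [0.4978, 0.2641, 0.173]
eef_rot: [0.06, 0.998, -0.0, -0.0]
contact_force: [0.6, -0.6, -8.9]
finger_gap: 0.0306
time_s: 40.35
tcp_pos: [0.4978, 0.2642, 0.172]
eef_rot: [0.06, 0.998, -0.0, -0.0]
contact_force: [-0.8, -0.1, -8.6]
finger_gap: 0.0303
time_s: 40.52
tcp_pos: [0.4979, 0.2643, 0.1715]
eef_rot: [0.06, 0.998, -0.0, 0.0]
contact_force: [-1.1, -0.9, -4.1]
finger_gap: 0.0305
```

Contact is starting (the load went from -8.6 to -4.1 N). Seat the bar, release it, lift and back away.

```bash
python3 -m creep '[{"claw":-1,"slide":[0,0,0.001],"spin":0},{"claw":-1,"slide":[0,0,0],"spin":0}]'
python3 -m creep '[{"claw":0,"slide":[0,0,0],"spin":0},{"claw":0,"slide":[0,0,0],"spin":0},{"claw":0,"slide":[0,0,0],"spin":0},{"claw":0,"slide":[0,0,-0.01],"spin":0},{"claw":0,"slide":[0,0,-0.03],"spin":0},{"claw":0,"slide":[0,0,-0.03],"spin":0},{"claw":0,"slide":[0,-0.035,-0.01],"spin":0},{"claw":0,"slide":[0,-0.035,0],"spin":0},{"claw":0,"slide":[0,-0.035,0],"spin":0},{"claw":0,"slide":[0,-0.035,0],"spin":0}]'
python3 -m creep '[{"claw":0,"slide":[0,-0.035,0],"spin":0},{"claw":0,"slide":[0,-0.035,0],"spin":0},{"claw":0,"slide":[0,-0.035,0],"spin":0},{"claw":0,"slide":[0,0,0],"spin":0},{"claw":0,"slide":[0,0,0],"spin":0}]'
python3 - <<'E'
from h import *
print(get_obs()["time_s"])
t=camera("top"); s=camera("scene")
for n,z,g in(("steel_bar",.092,(.496,.2645,-.12)),("walnut_board",.07,(.54,.258,-.128)),("ash_board",.07,(.451,.269,-.128)),("sticker_oak",.052,(.507,.359,-.12)),("sticker_ply",.052,(.485,.17,-.12))):print(n,fit(t,n,z,g),fit(s,n,z,g))
a=cv2.resize(t["color"][180:280,70:230],(800,500))[:300]; b=cv2.resize(s["color"][100:190,230:350],(400,300)); a=cv2.resize(t["color"][185:275,90:210],(400,300))
cv2.imwrite("pics/f.png",np.hstack([a,b]))
E
```

```text
time_s: 40.68
tcp_pos: [0.4979, 0.2644, 0.1714]
eef_rot: [0.06, 0.998, -0.0, 0.0]
contact_force: [-5.8, -4.4, 7.1]
finger_gap: 0.0304
time_s: 41.52
tcp_pos: [0.481, 0.1243, 0.2513]
eef_rot: [0.059, 0.998, 0.0, 0.001]
contact_force: [0.5, -0.5, -0.1]
finger_gap: 0.0428
time_s: 41.93
tcp_pos: [0.4687, 0.0191, 0.251]
eef_rot: [0.062, 0.998, -0.0, 0.001]
contact_force: [-0.1, 1.2, -0.2]
finger_gap: 0.0425
41.9333
steel_bar (array([ 0.4954,  0.2649, -0.116 ]), np.float64(0.073), 0.92) (array([ 0.4945,  0.2659, -0.1234]), np.float64(0.032), 0.57)
walnut_board (array([ 0.539 ,  0.2567, -0.1338]), np.float64(0.186), 0.84) (array([ 0.5386,  0.2576, -0.126 ]), np.float64(0.192), 0.97)
ash_board (array([ 0.45  ,  0.2666, -0.1165]), np.float64(0.195), 0.59) (array([ 0.4478,  0.2671, -0.1252]), np.float64(0.237), 0.63)
sticker_oak (array([ 0.5062,  0.3596, -0.1793]), np.float64(3.82), 0.47) (array([ 0.5364,  0.4181, -1.0056]), np.float64(8.247), 0.57)
sticker_ply (array([ 0.4853,  0.1701, -0.112 ]), np.float64(1.477), 0.65) (array([ 0.4889,  0.1718, -0.1794]), np.float64(2.095), 0.51)
```

View pics/f.png

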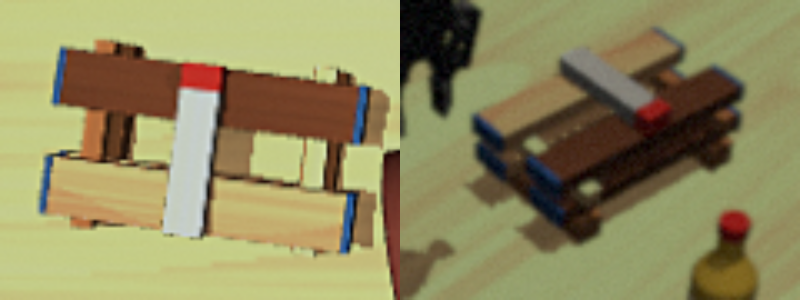

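The picture shows the bar across the middle of both boards (left half, cols 165-220), everything level, and the gripper clear.

```bash
python3 -c "
from bench import *
print(job_done(), get_obs()['time_s'])"
```

```text
the job is handed in; nothing more can be done
the job is handed in; nothing more can be done
```

The stack is built and handed in, about 42 s into the 138 s allowed. `job_done()` gives no verdict, so the results below are my own checks.

- **Placing:** I laid the oak and ply stickers over the two bearers, then ash over ash and walnut over walnut, then the steel bar across the middle. I lowered each piece in roughly millimetre steps until the wrist force showed contact, then opened the fingers. The highest force I read was about 25 N.
- **Bar:** The last fits from both cameras put it within about 2 mm of the measured bearer centre, and its angle matches to about 0.01 rad.
- **Boards:** Both new boards are within about 4 mm of the first-measured positions of the boards beneath them.
- **Stickers:** Right after placing they were within about 5 mm of target. In the last pictures the boards mostly hide them, so those fits were unreliable (poor residuals, one far off). By eye they are still in place.
- **Bottom boards:** They had not moved after the stickers went on. I could not measure them once covered.
- **Bystanders:** I did not measure the glue bottle or the plane again, but the arm stayed well clear of both.
- **Disagreement:** The two cameras differ by up to about 4 mm, well inside the tolerances.

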